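# Pack the kitchen mallet into its foam pocket

## Robot

A 7-joint arm with a two-finger parallel gripper is mounted at the origin on the work surface. World frame = base frame: x ahead of the robot, y to its left, z up, the work surface at z = 0. Lengths are in m, angles in rad, forces in N, time in s.
With the tool pointing down it reaches from about 0.35 to 0.9 m from the base axis. Payload 8.1 kg.
Tool frame: the origin (TCP) lies midway between the tips of the shut fingers; the grasp point (between the pads) lies 19 mm behind it; z points along the fingers, y is the line along which they close (so a half turn about z gives the same grasp; the last joint's range is limited). The gripper opens to 92 mm and grips with 3 to 60 N. Pads are 19 mm wide; open, the fingers measure 130 mm over their backs; the gripper's body (75 mm by 190 mm) begins 47 mm behind the grasp point.
Start: joints at [-0.103, 0.434, 0.025, 1.573, -0.012, 1.134, -0.075], TCP at [0.625, -0, 0.227] pointing down, gripper open.
Joint ranges: [-2.62, 2.62], [-0.44, 2.09], [-1.27, 1.32], [0.08, 2.57], [-1.32, 4.46], [0.12, 2], [-2.74, 2.74]. Speed limits (rad/s): [2.22, 2.22, 3.01, 3.01, 3.14, 3.14, 3.14].

## Interface

Orientations are given as a rotation vector (axis times angle).
In Python, from cell import arm gives the robot as it stands.
- The arm moves only by the tool move_arm, never from a script. Its argument "motion" is a list of rows, each an object of numbers: "tx", "ty", "tz": the shift along the tool's x, y, z normalised to -1 to 1, where 1 is 1000 mm; "twist": the turn about the tool's z normalised to -1 to 1, where 1 is pi/2 rad. In form: [{"tx": .., "ty": .., "tz": .., "twist": ..}, ...]. A call has 1 to 12 rows; each row shifts and turns the commanded pose from where the row before left it, along the tool's axes as they then stand; what a row does not reach is not made up. A row lasts 1/10 s, in which the tool goes at most 50 mm and 8.59 degrees, less where a joint would pass 70% of its speed; a pose out of reach is approached as far as the arm can. A call with a number of a shift or a turn outside -1 to 1 is refused whole. A call with a gripper value outside its range is refused whole. "gripper" is the gripper's target within -1 to 1 (shut at 1, half-way at 0, fully open at -1), set as the call begins (left out, the last holds). The fingers move at their own pace and stop on an object; "squeeze" is the grip in N (left out, the last holds). Time passes only in rows, so rows that do not move let the fingers close. It gives the time, the measured TCP pose, the force, the opening and the grip force at its end, in the units of the state.
- arm.observe(): the state, without advancing time (a new reading comes with each control period).
- arm.get_image(name): name is "scene" or "side" or "wrist"; returns the picture (384x512x3 uint8, red, green, blue); there is no depth.
- arm.calibration(name): a dict with "K" (3x3 intrinsics, pixels), "k1" (the pictures are not rectified: a ray, as slopes to the right and down, at radius r is drawn at 1 + k1 r^2 times it, then the intrinsics apply), "T" (4x4, takes a point from camera to world coordinates). Camera axes: x right, y down, z forward; pixel columns grow to the right and rows downward; lengths in m; the calibration is good to about 2 mm. A picture is of the moment at which its call begins: read the wrist's pose just before it. calibration takes no time and is no camera call; for the wrist camera it gives the pose at the moment of the call.
- arm.sign_off(): hands the job in; it is judged then, once.
Trained networks look in the newest picture that a camera, given by its name, has taken for a name from the list of things; names that differ only in an ending like _2 or _b are one class to them, and where a whole thing is asked for, a point or a joint stands for the part that bears it (a point fixed in the world has none). Each returns a list of dicts, best first, with "conf" (0 to 1); they miss things now and then, are a little off and sometimes report something else, mostly with a low value. They report only what shows in the picture. A call takes as long as a camera call. They do not tell look-alikes from the thing itself.
- arm.look_for(camera, query): "point" ([column, row] as shares, 0 to 1, of the picture: columns of its width, rows of its height, amid what is visible of it).
- arm.regions_of(camera, query): "region" (384x512 bool, what is visible of it) and "point" ([column, row] as shares, 0 to 1, of the picture: columns of its width, rows of its height, amid what is visible of it).
- arm.place_of(camera, query): "point" ([column, row] as shares, 0 to 1, of the picture: columns of its width, rows of its height: a listed point, or the origin of a listed thing).
The state is a dict: "clock": time; "joints": joint angles; "dq": joint speeds; "joint_efforts": joint torques, N m; "position": TCP position; "ee_rot": TCP orientation; "force": force on the tool from outside, world axes, zero at the start; "ft_torque": the same for the moment, N m; "width": opening from 0.0 (shut) to 1.0 (fully open); "gripper_force": force on a finger pad.
Only numpy, scipy, OpenCV 4.12 (cv2) and the standard library are available. Lean on these libraries where they do the work, as an engineer would, in place of code of your own. Each camera call takes 0.05 s, during which the arm holds its last target. There are 200 camera calls.

## Task

The kitchen is being packed for a house move. Take the wooden mallet with the shorter head, lower it lying flat into the empty mallet-shaped pocket of the grey foam insert, head in the head cut-out, and press it down with the gripper past the springy foam lips until it sits level and fully home; then let go. Leave the wide-headed mallet and the glass jar where they are.

Things in the scene. Friction and masses are not known exactly. Their poses are not given: they have to be found in the camera images.
- mallet: Light wood mallet to pack, lying flat, 217 mm long, 0.2-0.4 kg. Origin: at underside level, below the grip point in mid-handle; x along the handle to the head, z up. Round bare handle 24 mm thick, axis at z 24, x -106 to 53 mm; head block x 53 to 97, 76 wide, z 0 to 48; round pommel 48 mm thick, x -120 to -106. Balances at x about 30.
- pocket (a point): Empty pocket in fixed grey foam (top at z 36 mm): the point where the mallet's origin lies when home, 8 mm above the table; x to its head cut-out. Cuts, mm: head x 43 to 108, y +-49; slot y +-24; pommel x -131 to -95, y +-35; finger notch x +-32, y +-64, floor z -4. Springy lips at x +-38 hold the mallet some 13 mm high until pushed down (2-10 N) at x 0. A packed dough stick lies at y -96.
- wide_mallet: Bystander, not to be moved: the same light wood mallet with a 120 mm wide head (too wide for the pocket); origin and axes as for the other mallet.
- jar: Bystander, not to be moved: glass jar of pasta with a bamboo lid, 86 mm in diameter, 114 mm high; origin at the centre of its underside.
Not all that is in view belongs to the job. Leave any blue look-alike of the mallet alone.

How it is judged:
By the outcome, as a careful person would: the job done as asked, in the order asked, and still so for the second after the job is handed in, with the robot touching nothing.
It also fails if it takes over 43 s, if anything falls off the work surface, if the arm or the gripper's body presses on something with over 40 N, if the wrist force passes 120 N, or if a joint passes its speed limit or range.

## Working session

There is one attempt and no reset: what is moved stays moved. The work goes in short steps, Python scripts to look and compute and a tool call to move; the robot and the scene stay as the last step left them, time stands still between calls to the robot, and variables do not carry over. Pictures are saved under pics/ and viewed, at most 10 in all, crops included, and the job is handed in when it is done.

Besides the shell and the picture viewer there is one more tool, called after "Emit:" by a JSON object that holds its "fn" and its "kwargs". move_arm: Moves the arm, as the interface text tells. Scaled input: -1 to 1 covers 1000 mm each way for a shift and pi/2 rad each way for a turn. Its arguments: {"type":"object","properties":{"motion":{"type":"array","items":{"type":"object","properties":{"tx":{"type":"number"},"ty":{"type":"number"},"tz":{"type":"number"},"twist":{"type":"number"}}}},"gripper":{"type":"number"},"squeeze":{"type":"number"}},"required":["motion"]}

```bash
mkdir -p pics; cat > h.py <<'E'
import numpy as np,cv2
from cell import arm
from scipy.spatial.transform import Rotation as R
def save(n,f):
    im=arm.get_image(n);cv2.imwrite('pics/'+f,im[:,:,::-1]);return im
def ray(n,uv,c=None):
    c=c or arm.calibration(n);K=np.array(c['K']);T=np.array(c['T'])
    d=np.array([(uv[0]-K[0,2])/K[0,0],(uv[1]-K[1,2])/K[1,1]]);s=d.copy()
    for _ in range(20): s=d/(1+c['k1']*(s@s))
    return T[:3,3],T[:3,:3]@np.array([*s,1])
def onz(n,uv,z,c=None):
    o,d=ray(n,uv,c);return o+d*(z-o[2])/d[2]
def proj(n,P,c=None):
    c=c or arm.calibration(n);K=np.array(c['K']);T=np.array(c['T'])
    p=T[:3,:3].T@(np.array(P)-T[:3,3]);s=p[:2]/p[2];s=s*(1+c['k1']*(s@s))
    return K[:2,:2]@s+K[:2,2]
E
python3 - <<'E'
from h import *
a=save('scene','s1.png');b=save('side','d1.png');
for n in('scene','side'):
  print(n,np.round(arm.calibration(n)['T'],2).tolist())
  for q in('mallet','pocket','wide_mallet','jar'):
    for r in arm.place_of(n,q)[:4]:
      p=np.array(r['point'])*[512,384];print(q,round(r['conf'],2),p.round(),onz(n,p,.008 if q=='pocket' else 0).round(3))
cv2.imwrite('pics/sd.png',np.vstack([a,b])[:,:,::-1][:,:])
print(arm.observe())
E
```

```text
scene [[-0.76, 0.52, -0.38, 0.84], [0.65, 0.61, -0.46, 0.45], [-0.01, -0.6, -0.8, 0.75], [0.0, 0.0, 0.0, 1.0]]
mallet 0.62 [323. 301.] [0.552 0.3   0.   ]
mallet 0.6 [418. 231.] [0.267 0.327 0.   ]
pocket 0.78 [188. 157.] [ 0.54  -0.197  0.008]
pocket 0.35 [153. 266.] [0.772 0.014 0.008]
wide_mallet 0.59 [252. 236.] [0.563 0.087 0.   ]
jar 0.98 [156. 267.] [0.769 0.015 0.   ]
side [[-0.99, -0.09, 0.12, 0.4], [-0.15, 0.64, -0.75, 0.7], [-0.01, -0.76, -0.65, 0.6], [0.0, 0.0, 0.0, 1.0]]
mallet 0.77 [376. 326.] [0.261 0.313 0.   ]
mallet 0.75 [212. 299.] [0.56  0.302 0.   ]
pocket 0.82 [263. 153.] [ 0.537 -0.191  0.008]
wide_mallet 0.83 [236. 224.] [0.558 0.095 0.   ]
jar 0.68 [157. 189.] [ 0.783 -0.001  0.   ]
{'clock': 0.5, 'joints': array([-0.10258211,  0.43450852,  0.02499557,  1.57323357, -0.01157575,
        1.13401162, -0.07511354]), 'dq': array([-6.84391263e-04, -3.31423467e-03, -9.46095222e-05, -5.29866024e-04,
        9.95107740e-05, -9.65973836e-04, -1.24872747e-03]), 'joint_efforts': array([-1.22890444e-03, -6.67150283e+01,  9.82367769e-01, -3.14574265e+01,
       -6.07940624e-02,  3.38490203e-02,  7.66028649e-06]), 'position': array([ 6.24990562e-01, -4.54577976e-05,  2.26723489e-01]), 'ee_rot': array([ 2.22154511e+00,  2.22131767e+00, -5.22530347e-05]), 'force': array([-0.65179386,  0.53997556,  0.20887171]), 'ft_torque': array([ 0.04528145,  0.02460335, -0.0234361 ]), 'gripper_force': 0.0, 'width': 1.000882753841272}
```

View pics/s1.png

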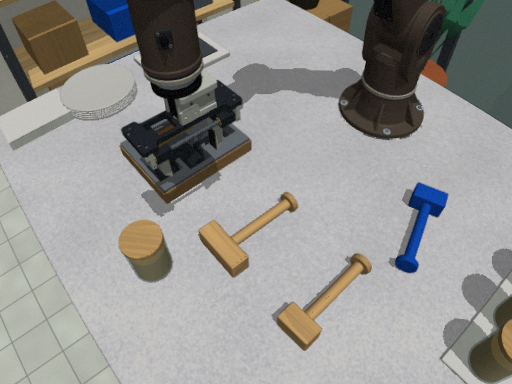

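View pics/d1.png

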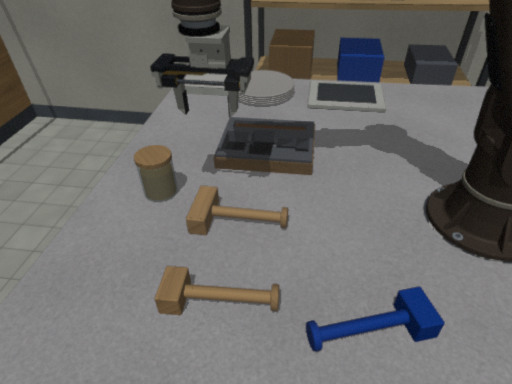

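The wooden mallets are at scene (323,301) with the short head at (300,325), and at (252,236) with the wide head at (223,248). The blue look-alike is at (418,231). I choose (323,301) and will check it in a crop while fitting its pose.

```bash
cat >> h.py <<'E'
from scipy.optimize import minimize
def cyl(x0,x1,r,n=16):
    t=np.linspace(0,2*np.pi,n,endpoint=False)
    return np.array([[x,r*np.cos(a),.024+r*np.sin(a)] for x in(x0,x1) for a in t])
def parts(w):
    return [cyl(-.106,.053,.012),cyl(-.12,-.106,.024),np.array([[x,y,z] for x in(.053,.097) for y in(-w/2,w/2) for z in(0,.048)])]
def sil(n,c,p,w,z=0):
    m=np.zeros((384*2,512*2),np.uint8);co,s=np.cos(p[2]),np.sin(p[2])
    for P in parts(w):
        W=np.c_[p[0]+co*P[:,0]-s*P[:,1],p[1]+s*P[:,0]+co*P[:,1],P[:,2]+z]
        q=np.array([proj(n,a,c) for a in W])
        cv2.fillConvexPoly(m,cv2.convexHull(np.round((q*2+.5)*16).astype(np.int32)),1,shift=4)
    return m
def fit(masks,p0,w,z=0):
    cs={n:arm.calibration(n) for n in masks}
    M={n:cv2.resize(m.astype(np.uint8),(1024,768),interpolation=cv2.INTER_LINEAR) for n,m in masks.items()}
    S=np.array([.01,.01,.05])
    def f(u):
        e=0
        for n in M:
            s=sil(n,cs[n],p0+u*S,w,z);e+=1-(s&M[n]).sum()/(s|M[n]).sum()
        return e/len(M)
    r=minimize(f,np.zeros(3),method='Nelder-Mead',options=dict(initial_simplex=[[0,0,0],[1,0,0],[0,1,0],[0,0,1]],xatol=.01,fatol=1e-4))
    return p0+r.x*S,r.fun
E
python3 - <<'E'
from h import *
M={}
a=cv2.imread('pics/s1.png')
cv2.imwrite('pics/c1.png',cv2.resize(a[180:360,180:400],None,fx=3,fy=3,interpolation=cv2.INTER_CUBIC))
g={'scene':[323,301],'side':[212,299]}
for n in g:
  for r in arm.regions_of(n,'mallet'):
    q=np.array(r['point'])*[512,384];print(n,q.round(),r['conf'],r['region'].sum())
    if np.hypot(*(q-g[n]))<45 and n not in M: M[n]=r['region']
for w in(.076,.12):
  for k in [[n] for n in M]+[list(M)]:
    print(w,k,fit({n:M[n] for n in k},np.array([.556,.301,.0]),w))
c=arm.calibration('wrist');print(c)
E
```

```text
scene [312. 311.] 0.92 2431
scene [420. 219.] 0.66 1690
side [186. 293.] 0.78 2633
side [403. 319.] 0.61 3351
0.076 ['scene'] (array([0.55832851, 0.30443875, 0.06653147]), np.float64(0.077422480620155))
0.076 ['side'] (array([0.55584176, 0.30387327, 0.05477018]), np.float64(0.09417233364896271))
0.076 ['scene', 'side'] (array([0.55689115, 0.30431199, 0.05837895]), np.float64(0.09059602327223737))
0.12 ['scene'] (array([0.55819105, 0.3040504 , 0.05711808]), np.float64(0.27137631458619116))
0.12 ['side'] (array([0.55586797, 0.30378243, 0.05340489]), np.float64(0.26575476306790424))
0.12 ['scene', 'side'] (array([0.55704889, 0.30380133, 0.05451569]), np.float64(0.2725017392853406))
{'K': array([[278.82745233,   0.        , 255.54361125],
       [  0.        , 278.82745233, 187.16424756],
       [  0.        ,   0.        ,   1.        ]]), 'k1': 0.0018268650219272998, 'T': array([[ 9.99999484e-01, -8.66805398e-04, -5.29830770e-04,
         6.24459258e-01],
       [-9.83652078e-04, -9.56518008e-01, -2.91671617e-01,
         7.77190959e-02],
       [-2.53970141e-04,  2.91671987e-01, -9.56518367e-01,
         3.84761322e-01],
       [ 0.00000000e+00,  0.00000000e+00,  0.00000000e+00,
         1.00000000e+00]])}
```

View pics/c1.png

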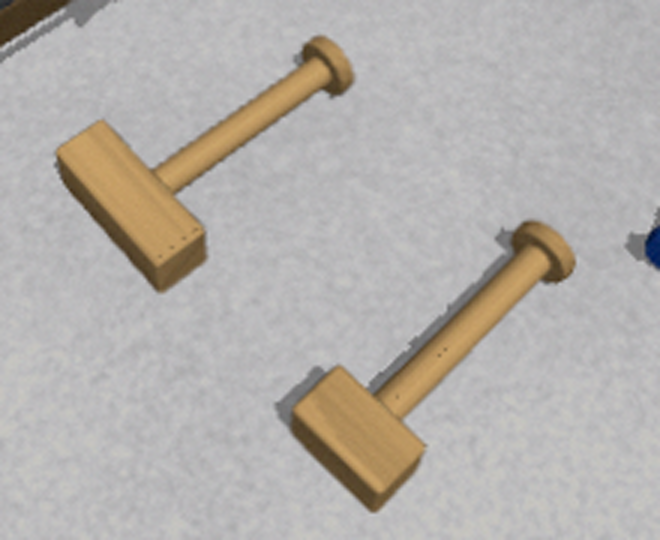

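The close crop confirms it: the lower-right mallet has the shorter head, and the 76 mm silhouette fits far better than the 120 mm one. Next is the pocket pose.

```bash
python3 - <<'E'
from h import *
a=save('wrist','w1.png')
for r in arm.place_of('wrist','pocket')[:3]:
  p=np.array(r['point'])*[512,384];print(r['conf'],p.round(),onz('wrist',p,.008).round(3))
cv2.imwrite('pics/w1b.png',cv2.resize(a[:,:,::-1],(800,600)))
b=cv2.imread('pics/d1.png')
E
```

```text
0.73 [203. 284.] [ 0.541 -0.197  0.008]
```

View pics/w1b.png

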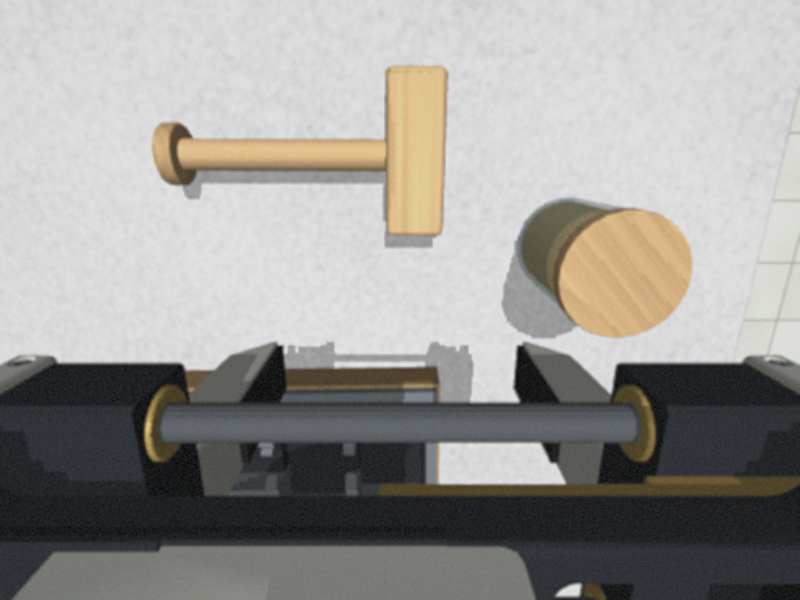

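The view shows the wide mallet at about (300,150), the jar at (620,270), and the tray at (330,430), mostly hidden by the gripper. I'll move over the mallet, which also clears the view of the tray.

Emit:
{"fn": "move_arm", "kwargs": {"motion": [{"tx": 0.043, "ty": -0.008}, {"tx": 0.043, "ty": -0.008}, {"tx": 0.043, "ty": -0.008}, {"tx": 0.044, "ty": -0.008}, {"tx": 0.044, "ty": -0.008}, {"tx": 0.044, "ty": -0.009}, {"tx": 0.043, "ty": -0.009}], "gripper": -1}}

```text
invalid input
```

Emit:
{"fn": "move_arm", "kwargs": {"motion": [{"twist": 0.0875}, {"twist": 0.0875}, {"twist": 0.0875}, {"twist": 0.0875}, {"twist": 0.0875}, {"twist": 0.0875}, {"twist": 0.0875}, {"twist": 0.0875}, {"twist": 0.0875}, {"twist": 0.0875}, {"twist": 0.0875}, {"tz": 0}]}}

```text
invalid input
```

```bash
python3 - <<'E'
from h import *
s=arm.observe();print(s['clock'],s['position'],R.from_rotvec(s['ee_rot']).as_matrix().round(3).tolist(),s['joints'].round(2))
a=save('scene','s2.png');b=save('side','d2.png');w=save('wrist','w2.png')
cv2.imwrite('pics/t2.png',np.vstack([cv2.resize(a[60:220,100:280],(540,300)),cv2.resize(b[90:190,200:340],(540,300))])[:,:,::-1])
for n in('scene','side','wrist'):
  for r in arm.place_of(n,'pocket')[:2]:
    p=np.array(r['point'])*[512,384];print(n,r['conf'],p.round(1),onz(n,p,.008).round(4))
for r in arm.regions_of('wrist','mallet')[:2]:
  M=r['region'];print(r['conf'],np.array(r['point'])*[512,384],M.sum(),fit({'wrist':M},np.array([.557,.304,.058]),.076))
cv2.imwrite('pics/w2b.png',cv2.resize(w[:,:,::-1],(800,600)))
E
```

```text
0.7 [ 6.25025716e-01 -2.52192213e-05  2.26773957e-01] [[0.0, 1.0, 0.0], [1.0, -0.0, -0.0], [-0.0, 0.0, -1.0]] [-0.1   0.43  0.02  1.57 -0.01  1.13 -0.08]
scene 0.62 [186.1 161.4] [ 0.5526 -0.1873  0.008 ]
side 0.56 [264.5 152.3] [ 0.5326 -0.1957  0.008 ]
wrist 0.95 [201.6 283.8] [ 0.5389 -0.1967  0.008 ]
wrist 0.39 [208.2  99.5] [0.5633 0.081  0.008 ]
```

View pics/t2.png

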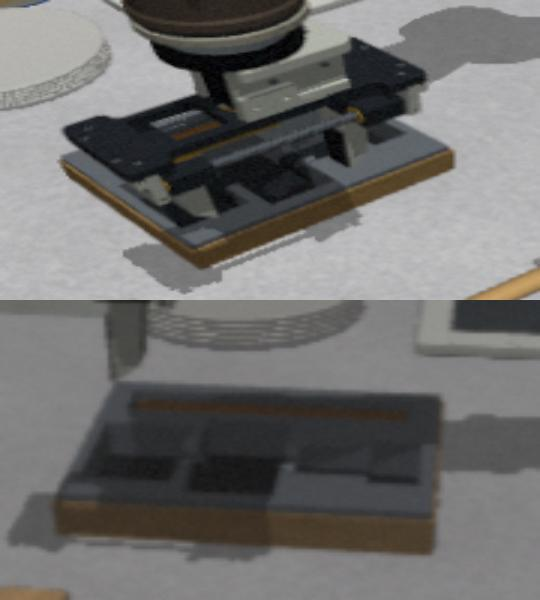

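View pics/w2b.png

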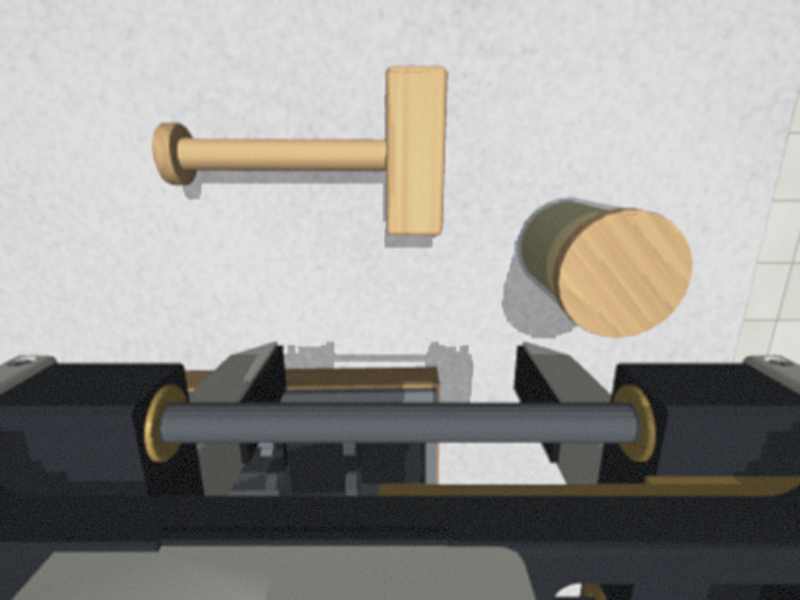

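The moves were refused, probably because rows must carry all four fields. I'll retry with full rows.

Emit:
{"fn": "move_arm", "kwargs": {"motion": [{"tx": 0.043, "ty": -0.008, "tz": 0, "twist": 0}, {"tx": 0.043, "ty": -0.008, "tz": 0, "twist": 0}, {"tx": 0.043, "ty": -0.008, "tz": 0, "twist": 0}, {"tx": 0.044, "ty": -0.008, "tz": 0, "twist": 0}, {"tx": 0.044, "ty": -0.008, "tz": 0, "twist": 0}, {"tx": 0.044, "ty": -0.009, "tz": 0, "twist": 0}, {"tx": 0.043, "ty": -0.009, "tz": 0, "twist": 0}], "gripper": -1}}

```text
clock: 1.75
position: [0.5665, 0.3058, 0.2269]
ee_rot: [2.221, 2.221, 0.001]
force: [-0.2, 0.6, 0.3]
width: 1.004
gripper_force: 0.0
```

Emit:
{"fn": "move_arm", "kwargs": {"motion": [{"tx": 0, "ty": 0, "tz": 0, "twist": 0.0875}, {"tx": 0, "ty": 0, "tz": 0, "twist": 0.0875}, {"tx": 0, "ty": 0, "tz": 0, "twist": 0.0875}, {"tx": 0, "ty": 0, "tz": 0, "twist": 0.0875}, {"tx": 0, "ty": 0, "tz": 0, "twist": 0.0875}, {"tx": 0, "ty": 0, "tz": 0, "twist": 0.0875}, {"tx": 0, "ty": 0, "tz": 0, "twist": 0.0875}, {"tx": 0, "ty": 0, "tz": 0, "twist": 0.0875}, {"tx": 0, "ty": 0, "tz": 0, "twist": 0.0875}, {"tx": 0, "ty": 0, "tz": 0, "twist": 0.0875}, {"tx": 0, "ty": 0, "tz": 0, "twist": 0.0875}, {"tx": 0, "ty": 0, "tz": 0, "twist": 0}]}}

```text
clock: 2.95
position: [0.5669, 0.3041, 0.2267]
ee_rot: [3.14, 0.089, 0.0]
force: [0.4, 0.4, -0.7]
width: 1.004
gripper_force: 0.0
```

```bash
python3 - <<'E'
from h import *
s=arm.observe();print(s['clock'],s['position'],R.from_rotvec(s['ee_rot']).as_matrix().round(3).tolist(),s['joints'].round(2))
a=save('scene','s2.png');b=save('side','d2.png');w=save('wrist','w2.png')
cv2.imwrite('pics/t2.png',np.vstack([cv2.resize(a[80:210,100:270],(765,300)),cv2.resize(b[100:180,200:340],(765,300))])[:,:,::-1])
for n in('scene','side','wrist'):
  for r in arm.place_of(n,'pocket')[:2]:
    p=np.array(r['point'])*[512,384];print(n,r['conf'],p.round(1),onz(n,p,.008).round(4))
for r in arm.regions_of('wrist','mallet')[:2]:
  M=r['region'];print(r['conf'],np.array(r['point'])*[512,384],M.sum(),fit({'wrist':M},np.array([.557,.304,.058]),.076))
E
```

```text
2.95 [0.56693778 0.30412586 0.22667809] [[0.998, 0.057, 0.0], [0.057, -0.998, -0.0], [0.0, 0.0, -1.0]] [-0.78  0.47  0.31  1.54 -0.15  1.15 -1.96]
scene 0.88 [190.3 159.7] [ 0.5411 -0.1851  0.008 ]
side 0.78 [261.7 154.5] [ 0.539  -0.1835  0.008 ]
0.93 [213.0944 296.2176] 746 (array([0.557, 0.304, 0.058]), np.float64(1.0))
0.63 [254.3104 135.7824] 4928 (array([0.55568801, 0.30199275, 0.05597984]), np.float64(0.05679737932363427))
```

View pics/t2.png

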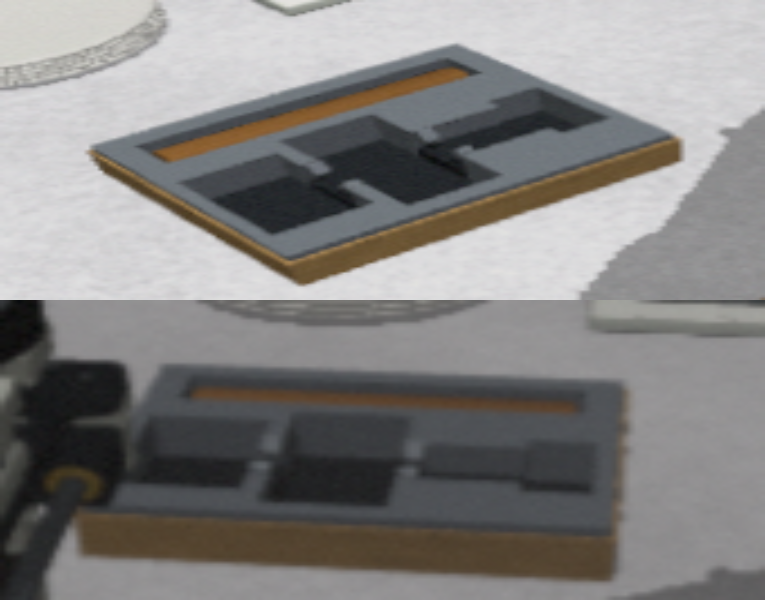

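The tray is clearly visible: head cut-out on the left (+x), notch in the middle, pommel cut on the right. I'll fit the pocket pose from the corner pixels in both views.

```bash
python3 - <<'E'
from h import *
from scipy.optimize import least_squares
C={'scene':{(108,-49):(180,182),(108,49):(273,236),(43,49):(372,208),(-32,-64):(360,114),(-32,64):(500,175),(-131,-35):(540,88),(-131,35):(608,120),(-95,35):(560,133)},
'side':{(108,-49):(142,413),(43,-49):(265,420),(108,49):(130,482),(43,49):(245,487),(32,-64):(290,412),(-32,-64):(412,420),(32,64):(262,500),(-32,64):(388,505),(-95,-35):(525,443),(-131,-35):(597,445),(-95,35):(522,487),(-131,35):(593,491)}}
f={'scene':lambda p:(100+p[0]/4.5-.4,80+p[1]/(300/130)-.4),'side':lambda p:(200+p[0]*140/765-.4,100+(p[1]-300)*80/300-.4)}
def go(ns,fz=None):
    cs={n:arm.calibration(n) for n in ns}
    def res(q):
        z=fz if fz else q[3];c,s=np.cos(q[2]),np.sin(q[2]);o=[]
        for n in ns:
            for (x,y),p in C[n].items():
                x_,y_=x/1e3,y/1e3
                o+=list(proj(n,[q[0]+c*x_-s*y_,q[1]+s*x_+c*y_,z],cs[n])-f[n](p))
        return np.array(o)
    r=least_squares(res,[.54,-.19,0,.04],loss='soft_l1');print(ns,fz,r.x.round(4),np.abs(res(r.x)).reshape(-1,2).round(1).tolist())
go(['scene','side']);go(['scene','side'],.036);go(['scene','side'],.044);go(['scene'],.036);go(['side'],.036);go(['scene'],.044);go(['side'],.044)
E
```

```text
['scene', 'side'] None [ 0.5415 -0.1967  0.0253  0.0425] [[0.8, 0.4], [0.1, 0.3], [0.5, 2.2], [2.0, 0.0], [0.4, 0.0], [1.5, 0.5], [0.1, 1.1], [0.2, 0.1], [1.3, 0.7], [0.8, 0.1], [3.4, 0.5], [0.9, 0.6], [0.6, 0.1], [0.0, 1.0], [0.9, 0.5], [0.3, 0.6], [0.4, 0.8], [0.1, 0.6], [0.5, 0.9], [0.2, 0.7]]
['scene', 'side'] 0.036 [ 0.5408 -0.2035  0.0308  0.04  ] [[1.2, 0.7], [0.6, 0.3], [0.3, 2.2], [1.1, 0.4], [0.6, 0.0], [2.8, 0.2], [1.5, 0.9], [1.5, 0.0], [2.1, 1.6], [1.3, 0.9], [2.3, 1.3], [0.1, 1.3], [1.2, 0.7], [0.3, 0.3], [0.0, 1.1], [0.4, 1.2], [0.6, 0.1], [0.0, 0.0], [0.1, 1.5], [0.1, 1.2]]
['scene', 'side'] 0.044 [ 0.5417 -0.1951  0.0248  0.04  ] [[0.7, 0.4], [0.0, 0.2], [0.6, 2.2], [2.2, 0.1], [0.7, 0.0], [1.3, 0.6], [0.2, 1.1], [0.0, 0.2], [1.1, 0.5], [0.6, 0.1], [3.6, 0.3], [1.2, 0.5], [0.5, 0.3], [0.1, 1.2], [1.1, 0.3], [0.4, 0.5], [0.3, 0.9], [0.2, 0.8], [0.6, 0.8], [0.2, 0.5]]
['scene'] 0.036 [ 0.539  -0.2014  0.0138  0.04  ] [[0.3, 0.2], [0.2, 0.4], [0.3, 2.1], [2.5, 0.4], [0.2, 0.5], [1.2, 0.2], [0.1, 0.3], [0.2, 0.6]]
['side'] 0.036 [ 0.5423 -0.2082  0.0386  0.04  ] [[1.7, 0.9], [1.0, 0.1], [2.4, 0.5], [0.2, 0.4], [0.7, 0.1], [0.1, 1.2], [0.1, 0.2], [0.3, 0.2], [0.1, 1.2], [0.5, 1.1], [0.4, 0.4], [0.2, 0.0]]
['scene'] 0.044 [ 0.5426 -0.1943  0.0159  0.04  ] [[0.9, 0.4], [0.5, 0.0], [0.2, 1.9], [2.3, 0.2], [0.4, 0.5], [1.0, 0.1], [0.3, 0.5], [0.0, 0.4]]
['side'] 0.044 [ 0.541  -0.1958  0.0397  0.04  ] [[1.1, 0.7], [0.6, 0.1], [3.2, 0.5], [0.6, 0.5], [0.4, 0.3], [0.2, 1.4], [0.5, 0.3], [0.2, 0.3], [0.4, 1.3], [0.1, 1.2], [0.1, 0.4], [0.3, 0.0]]
```

Emit:
{"fn": "move_arm", "kwargs": {"motion": [{"tx": 0, "ty": 0, "tz": 0.04, "twist": 0}, {"tx": 0, "ty": 0, "tz": 0.045, "twist": 0}, {"tx": 0, "ty": 0, "tz": 0.045, "twist": 0}, {"tx": 0, "ty": 0, "tz": 0.04, "twist": 0}, {"tx": 0, "ty": 0, "tz": 0.025, "twist": 0}, {"tx": 0, "ty": 0, "tz": 0.015, "twist": 0}, {"tx": 0, "ty": 0, "tz": 0.01, "twist": 0}, {"tx": 0, "ty": 0, "tz": 0, "twist": 0}]}}

```text
clock: 4.1
position: [0.5669, 0.3039, 0.0062]
ee_rot: [3.14, 0.093, -0.001]
force: [-0.3, 0.6, 0.9]
width: 0.998
gripper_force: 0.0
```

Emit:
{"fn": "move_arm", "kwargs": {"motion": [{"tx": 0, "ty": 0, "tz": 0, "twist": 0}, {"tx": 0, "ty": 0, "tz": 0, "twist": 0}, {"tx": 0, "ty": 0, "tz": 0, "twist": 0}, {"tx": 0, "ty": 0, "tz": 0, "twist": 0}, {"tx": 0, "ty": 0, "tz": 0, "twist": 0}, {"tx": 0, "ty": 0, "tz": 0, "twist": 0}, {"tx": 0, "ty": 0, "tz": 0, "twist": 0}, {"tx": 0, "ty": 0, "tz": 0, "twist": 0}], "gripper": 1, "squeeze": 45}}

```text
clock: 4.9
position: [0.567, 0.304, 0.0067]
ee_rot: [3.14, 0.093, -0.0]
force: [-1.4, -1.0, -0.3]
width: 0.353
gripper_force: 0.0
```

Emit:
{"fn": "move_arm", "kwargs": {"motion": [{"tx": 0, "ty": 0, "tz": 0, "twist": 0}, {"tx": 0, "ty": 0, "tz": 0, "twist": 0}, {"tx": 0, "ty": 0, "tz": 0, "twist": 0}, {"tx": 0, "ty": 0, "tz": 0, "twist": 0}]}}

```text
clock: 5.3
position: [0.567, 0.3039, 0.0067]
ee_rot: [3.14, 0.092, -0.0]
force: [-0.3, -0.1, -0.8]
width: 0.248
gripper_force: 45.0
```

Emit:
{"fn": "move_arm", "kwargs": {"motion": [{"tx": 0, "ty": 0, "tz": -0.01, "twist": 0}, {"tx": 0, "ty": 0, "tz": -0.02, "twist": 0}, {"tx": 0, "ty": 0, "tz": -0.03, "twist": 0}, {"tx": 0, "ty": 0, "tz": -0.04, "twist": 0}, {"tx": 0, "ty": 0, "tz": -0.04, "twist": 0}, {"tx": 0, "ty": 0, "tz": -0.04, "twist": 0}, {"tx": 0, "ty": 0, "tz": -0.02, "twist": 0}, {"tx": 0, "ty": 0, "tz": 0, "twist": 0}]}}

```text
clock: 6.1
position: [0.5686, 0.3046, 0.2107]
ee_rot: [-3.137, -0.092, -0.008]
force: [0.2, 0.7, -2.6]
width: 0.251
gripper_force: 45.0
```

```bash
python3 - <<'E'
from h import *
s=arm.observe();print(s['clock'],s['position'],s['width']*92,s['gripper_force'],s['force'],s['ft_torque'])
b=save('side','d3.png');a=save('scene','s3.png')
cv2.imwrite('pics/t3.png',np.hstack([b[130:340,60:320],a[130:340,160:420]])[:,:,::-1])
E
```

```text
6.1 [0.56860378 0.30460792 0.21068229] 23.13708554972803 44.99863386154175 [ 0.23897     0.73066185 -2.56812477] [0.0894861  0.08248365 0.04003502]
```

View pics/t3.png

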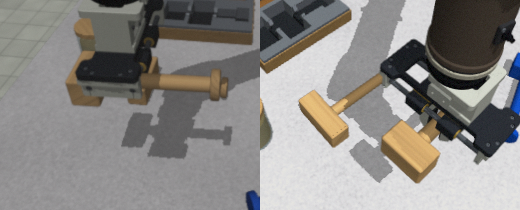

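Emit:
{"fn": "move_arm", "kwargs": {"motion": [{"tx": -0.004, "ty": 0.03, "tz": 0, "twist": 0}, {"tx": -0.004, "ty": 0.045, "tz": 0, "twist": 0}, {"tx": -0.004, "ty": 0.047, "tz": 0, "twist": 0}, {"tx": -0.004, "ty": 0.047, "tz": 0, "twist": 0}, {"tx": -0.004, "ty": 0.047, "tz": 0, "twist": 0}, {"tx": -0.004, "ty": 0.047, "tz": 0, "twist": 0}, {"tx": -0.004, "ty": 0.047, "tz": 0, "twist": 0}, {"tx": -0.004, "ty": 0.047, "tz": 0, "twist": 0}, {"tx": -0.004, "ty": 0.047, "tz": 0, "twist": 0}, {"tx": -0.004, "ty": 0.045, "tz": 0, "twist": 0}, {"tx": -0.004, "ty": 0.03, "tz": 0, "twist": 0}, {"tx": 0, "ty": 0.018, "tz": 0, "twist": 0.0185}]}}

```text
clock: 7.4
position: [0.5501, -0.1979, 0.2048]
ee_rot: [3.141, 0.039, -0.006]
force: [0.2, -0.5, -3.1]
width: 0.247
gripper_force: 45.0
```

Emit:
{"fn": "move_arm", "kwargs": {"motion": [{"tx": 0, "ty": 0, "tz": 0.03, "twist": 0}, {"tx": 0, "ty": 0, "tz": 0.03, "twist": 0}, {"tx": 0, "ty": 0, "tz": 0.03, "twist": 0}, {"tx": 0, "ty": 0, "tz": 0.02, "twist": 0}, {"tx": 0, "ty": 0, "tz": 0, "twist": 0}, {"tx": 0, "ty": 0, "tz": 0, "twist": 0}]}}

```text
clock: 8.0
position: [0.5521, -0.1939, 0.0962]
ee_rot: [-3.141, -0.047, 0.003]
force: [0.7, -0.7, -2.5]
width: 0.249
gripper_force: 45.0
```

```bash
python3 - <<'E'
from h import *
s=arm.observe();print(s['clock'],s['position'],R.from_rotvec(s['ee_rot']).as_matrix().round(3).tolist(),s['force'])
b=save('side','d4.png');a=save('scene','s4.png');w=save('wrist','w4.png')
cv2.imwrite('pics/t4.png',np.hstack([np.vstack([cv2.resize(b[70:190,180:350],(425,300)),cv2.resize(a[50:210,80:290],(425,300))]),cv2.resize(w,(375,600))[:, :]])[:,:,::-1])
E
```

```text
8.0 [ 0.55213502 -0.19385058  0.09617831] [[1.0, 0.03, -0.002], [0.03, -1.0, 0.001], [-0.002, -0.001, -1.0]] [ 0.71449216 -0.7217859  -2.46064189]
```

View pics/t4.png

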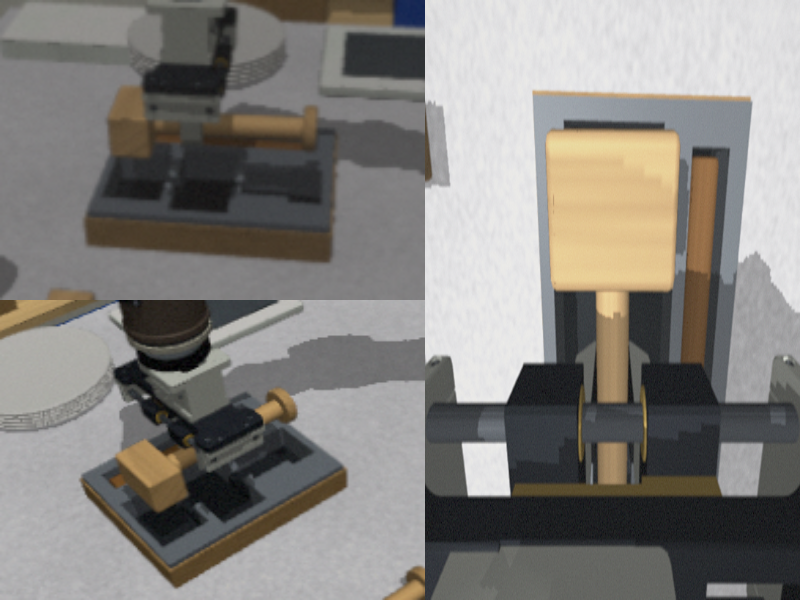

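```bash
python3 - <<'E'
from h import *
s=arm.observe();T=R.from_rotvec(s['ee_rot']).as_matrix()
f=lambda x,y:((x-425)/375*512-.4,y/600*384-.4)
for c,z in[((565,121),.044),((664,124),.044),((692,150),.044),((547,130),.1385),((680,130),.1385),((552,288),.1385),((675,292),.1385)]:
  p=onz('wrist',f(*c),z);print(c,p.round(4),((p-s['position'])@T).round(4))
from h import proj
E
```

```text
(565, 121) [ 0.6473 -0.1472  0.044 ] [ 0.0953 -0.0447  0.054 ]
(664, 124) [ 0.6488 -0.2432  0.044 ] [0.094  0.0512 0.0541]
(692, 150) [ 0.6384 -0.2719  0.044 ] [0.0827 0.0797 0.0541]
(547, 130) [ 0.6377 -0.158   0.1385] [ 0.0856 -0.0342 -0.0405]
(680, 130) [ 0.6398 -0.2297  0.1385] [ 0.0855  0.0376 -0.0404]
(552, 288) [ 0.5961 -0.1583  0.1385] [ 0.0439 -0.0351 -0.0406]
(675, 292) [ 0.597  -0.2321  0.1385] [ 0.0427  0.0387 -0.0405]
```

Emit:
{"fn": "move_arm", "kwargs": {"motion": [{"tx": 0, "ty": 0, "tz": 0.02, "twist": 0}, {"tx": 0, "ty": 0, "tz": 0.02, "twist": 0}, {"tx": 0, "ty": 0, "tz": 0.015, "twist": 0}, {"tx": 0, "ty": 0, "tz": 0.006, "twist": 0}, {"tx": 0, "ty": 0, "tz": 0.004, "twist": 0}, {"tx": 0, "ty": 0, "tz": 0, "twist": 0}, {"tx": 0, "ty": 0, "tz": 0, "twist": 0}]}}

```text
clock: 8.85
position: [0.5528, -0.195, 0.0324]
ee_rot: [3.141, 0.046, 0.002]
force: [-0.9, 0.7, -3.0]
width: 0.249
gripper_force: 45.0
```

Emit:
{"fn": "move_arm", "kwargs": {"motion": [{"tx": 0, "ty": 0, "tz": 0.003, "twist": 0}, {"tx": 0, "ty": 0, "tz": 0.003, "twist": 0}, {"tx": 0, "ty": 0, "tz": 0.003, "twist": 0}, {"tx": 0, "ty": 0, "tz": 0.003, "twist": 0}, {"tx": 0, "ty": 0, "tz": 0, "twist": 0}, {"tx": 0, "ty": 0, "tz": 0, "twist": 0}, {"tx": 0, "ty": 0, "tz": 0, "twist": 0}]}}

```text
clock: 9.55
position: [0.5533, -0.1949, 0.02]
ee_rot: [3.141, 0.047, 0.003]
force: [5.2, -0.6, -3.5]
width: 0.25
gripper_force: 45.0
```

Emit:
{"fn": "move_arm", "kwargs": {"motion": [{"tx": 0, "ty": 0, "tz": 0.002, "twist": 0}, {"tx": 0, "ty": 0, "tz": 0.002, "twist": 0}, {"tx": 0, "ty": 0, "tz": 0.001, "twist": 0}, {"tx": 0, "ty": 0, "tz": 0, "twist": 0}, {"tx": 0, "ty": 0, "tz": 0, "twist": 0}]}}

```text
clock: 10.05
position: [0.5518, -0.1948, 0.0146]
ee_rot: [-3.141, -0.046, 0.001]
force: [-0.2, -0.7, 1.1]
width: 0.245
gripper_force: 45.0
```

```bash
python3 - <<'E'
from h import *
s=arm.observe();print(s['clock'],s['position'],s['force'],s['ft_torque'])
b=save('side','d5.png');a=save('scene','s5.png');w=save('wrist','w5.png')
cv2.imwrite('pics/t5.png',np.hstack([np.vstack([cv2.resize(b[70:190,180:350],(425,300)),cv2.resize(a[50:210,80:290],(425,300))]),cv2.resize(w,(375,600))[:, :]])[:,:,::-1])
E
```

```text
10.05 [ 0.55178619 -0.19484268  0.01463543] [-0.18364467 -0.72581217  1.12806103] [-0.15870761  0.23807313 -0.04467804]
```

View pics/t5.png

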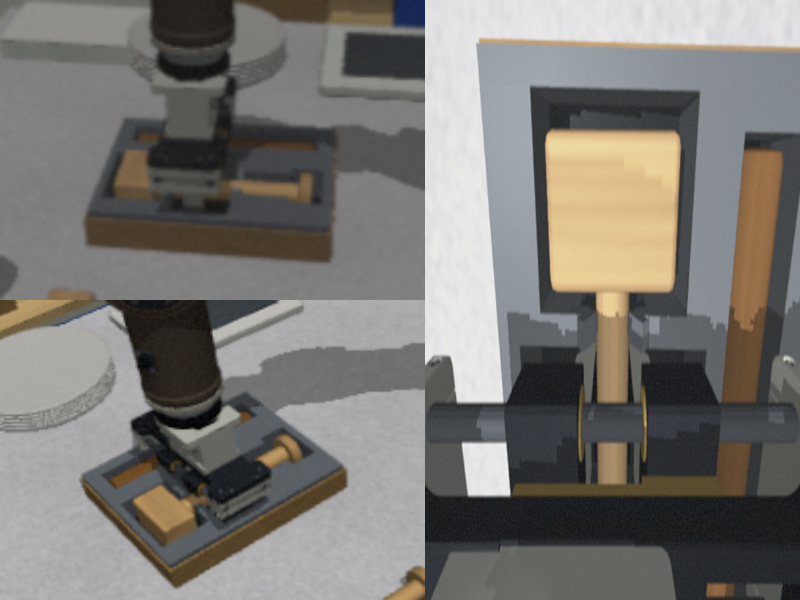

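The mallet sits in the cut-outs: in the wrist view the head at (613,210) is clear of the cut-out on all sides. I'll press a bit further to feel the floor.

Emit:
{"fn": "move_arm", "kwargs": {"motion": [{"tx": 0, "ty": 0, "tz": 0.001, "twist": 0}, {"tx": 0, "ty": 0, "tz": 0.001, "twist": 0}, {"tx": 0, "ty": 0, "tz": 0, "twist": 0}, {"tx": 0, "ty": 0, "tz": 0, "twist": 0}]}}

```text
clock: 10.6
position: [0.5518, -0.1948, 0.0144]
ee_rot: [-3.14, -0.046, 0.0]
force: [-8.2, 1.7, 26.2]
width: 0.249
gripper_force: 45.0
```

The floor is felt at TCP z 0.0144 (26 N). Now I'll relieve, release with a part opening to stay inside the notch, and rise.

Emit:
{"fn": "move_arm", "kwargs": {"motion": [{"tx": 0, "ty": 0, "tz": -0.002, "twist": 0}, {"tx": 0, "ty": 0, "tz": 0, "twist": 0}]}}

```text
clock: 10.8
position: [0.5517, -0.1948, 0.0146]
ee_rot: [-3.141, -0.047, 0.001]
force: [-3.4, -0.5, 3.5]
width: 0.25
gripper_force: 45.0
```

Emit:
{"fn": "move_arm", "kwargs": {"motion": [{"tx": 0, "ty": 0, "tz": 0, "twist": 0}, {"tx": 0, "ty": 0, "tz": 0, "twist": 0}, {"tx": 0, "ty": 0, "tz": 0, "twist": 0}, {"tx": 0, "ty": 0, "tz": 0, "twist": 0}, {"tx": 0, "ty": 0, "tz": 0, "twist": 0}, {"tx": 0, "ty": 0, "tz": 0, "twist": 0}], "gripper": -0.2}}

```text
clock: 11.4
position: [0.5524, -0.1947, 0.0147]
ee_rot: [-3.141, -0.047, -0.0]
force: [-0.9, 0.6, -0.0]
width: 0.599
gripper_force: 0.0
```

Emit:
{"fn": "move_arm", "kwargs": {"motion": [{"tx": 0, "ty": 0, "tz": -0.02, "twist": 0}, {"tx": 0, "ty": 0, "tz": -0.04, "twist": 0}, {"tx": 0, "ty": 0, "tz": -0.04, "twist": 0}, {"tx": 0, "ty": 0, "tz": 0, "twist": 0}]}}

```text
clock: 11.8
position: [0.5554, -0.1961, 0.1198]
ee_rot: [3.139, 0.046, 0.013]
force: [-0.0, 0.7, 0.3]
width: 0.597
gripper_force: 0.0
```

Emit:
{"fn": "move_arm", "kwargs": {"motion": [{"tx": -0.01, "ty": 0, "tz": 0, "twist": 0}, {"tx": 0, "ty": 0, "tz": 0, "twist": 0}, {"tx": 0, "ty": 0, "tz": 0, "twist": 0}, {"tx": 0, "ty": 0, "tz": 0, "twist": 0}, {"tx": 0, "ty": 0, "tz": 0, "twist": 0}, {"tx": 0, "ty": 0, "tz": 0, "twist": 0}, {"tx": 0, "ty": 0, "tz": 0, "twist": 0}, {"tx": 0, "ty": 0, "tz": 0, "twist": 0}, {"tx": 0, "ty": 0, "tz": 0, "twist": 0}, {"tx": 0, "ty": 0, "tz": 0, "twist": 0}], "gripper": 1, "squeeze": 20}}

```text
clock: 12.8
position: [0.5424, -0.195, 0.1148]
ee_rot: [3.141, 0.047, 0.0]
force: [-0.3, 0.3, -0.6]
width: 0.004
gripper_force: 0.0
```

```bash
python3 - <<'E'
from h import *
s=arm.observe();print(s['clock'],s['position'],s['width'],s['force'])
for n,c0 in(('side',(255,145)),('scene',(190,155)),('wrist',None)):
  save(n,n+'6.png')
  for r in arm.regions_of(n,'mallet'):
    q=np.array(r['point'])*[512,384];print(n,q.round(),r['conf'],r['region'].sum())
    if r['region'].sum()>300 and (c0 is None or np.hypot(*(q-c0))<60):
      for z in(.004,.008,.014,.021): p,e=fit({n:r['region']},np.array([.5415,-.195,.03]),.076,z);print(z,p.round(4),round(e,3))
E
```

```text
12.8 [ 0.5423837  -0.195042    0.11477156] 0.0036493539429756044 [-0.29313939  0.2855018  -0.60712487]
side [398. 318.] 0.71 3446
side [248. 143.] 0.7 688
0.004 [ 0.5423 -0.2027  0.0488] 0.384
0.008 [ 0.5416 -0.1956  0.0504] 0.391
0.014 [ 0.5403 -0.1868  0.043 ] 0.404
0.021 [ 0.5368 -0.1762  0.0691] 0.418
scene [175. 154.] 0.94 1251
0.004 [ 0.5388 -0.1988  0.0307] 0.179
0.008 [ 0.5416 -0.1953  0.0192] 0.182
0.014 [ 0.5423 -0.1898  0.0291] 0.193
0.021 [ 0.5457 -0.1834  0.0308] 0.205
scene [420. 216.] 0.84 1885
wrist [256. 123.] 0.62 8191
0.004 [ 0.5402 -0.1963  0.0275] 0.278
0.008 [ 0.5401 -0.1962  0.0285] 0.296
0.014 [ 0.5398 -0.1967  0.0432] 0.331
0.021 [ 0.539  -0.196   0.0289] 0.368
```

Scene and side place the mallet at the pocket pose when fitted at the home height. As a check, I'll press on mid-handle with shut fingers; its top should be at z 0.044 if home.

Emit:
{"fn": "move_arm", "kwargs": {"motion": [{"tx": 0, "ty": 0, "tz": 0.025, "twist": 0}, {"tx": 0, "ty": 0, "tz": 0.02, "twist": 0}, {"tx": 0, "ty": 0, "tz": 0.01, "twist": 0}, {"tx": 0, "ty": 0, "tz": 0.005, "twist": 0}, {"tx": 0, "ty": 0, "tz": 0.004, "twist": 0}, {"tx": 0, "ty": 0, "tz": 0.003, "twist": 0}, {"tx": 0, "ty": 0, "tz": 0, "twist": 0}, {"tx": 0, "ty": 0, "tz": 0, "twist": 0}]}}

```text
clock: 13.9
position: [0.5427, -0.1951, 0.0482]
ee_rot: [3.141, 0.047, 0.001]
force: [-0.1, 0.5, 0.3]
width: 0.006
gripper_force: 0.0
```

Emit:
{"fn": "move_arm", "kwargs": {"motion": [{"tx": 0, "ty": 0, "tz": 0.002, "twist": 0}, {"tx": 0, "ty": 0, "tz": 0.002, "twist": 0}, {"tx": 0, "ty": 0, "tz": 0, "twist": 0}, {"tx": 0, "ty": 0, "tz": 0, "twist": 0}]}}

```text
clock: 14.3
position: [0.5426, -0.1951, 0.0442]
ee_rot: [-3.141, -0.047, -0.001]
force: [-0.4, -0.1, 5.9]
width: 0.006
gripper_force: 3.0
```

Emit:
{"fn": "move_arm", "kwargs": {"motion": [{"tx": 0, "ty": 0, "tz": 0.001, "twist": 0}, {"tx": 0, "ty": 0, "tz": 0, "twist": 0}, {"tx": 0, "ty": 0, "tz": 0, "twist": 0}]}}

```text
clock: 14.6
position: [0.5427, -0.1951, 0.0441]
ee_rot: [-3.141, -0.046, -0.002]
force: [-4.9, 2.3, 16.6]
width: 0.006
gripper_force: 8.4
```

Emit:
{"fn": "move_arm", "kwargs": {"motion": [{"tx": 0, "ty": 0, "tz": -0.01, "twist": 0}, {"tx": 0, "ty": 0, "tz": -0.03, "twist": 0}, {"tx": 0, "ty": 0, "tz": -0.045, "twist": 0}, {"tx": 0, "ty": 0, "tz": -0.045, "twist": 0}, {"tx": 0, "ty": 0, "tz": -0.045, "twist": 0}, {"tx": 0, "ty": 0, "tz": 0, "twist": 0}, {"tx": 0, "ty": 0, "tz": 0, "twist": 0}, {"tx": 0, "ty": 0, "tz": 0, "twist": 0}, {"tx": 0, "ty": 0, "tz": 0, "twist": 0}, {"tx": 0, "ty": 0, "tz": 0, "twist": 0}], "gripper": -1}}

```text
clock: 15.6
position: [0.5417, -0.1949, 0.2166]
ee_rot: [-3.141, -0.047, 0.003]
force: [-0.2, 1.0, 0.4]
width: 0.827
gripper_force: 0.0
```

```bash
python3 - <<'E'
from h import *
s=arm.observe();print(s['clock'],s['position'],s['force'])
save('scene','s7.png')
for q in('mallet','wide_mallet','jar'):
  for r in arm.place_of('scene',q)[:3]:
    p=np.array(r['point'])*[512,384];print(q,round(r['conf'],2),p.round(),onz('scene',p,.008 if p[1]<200 else 0).round(3))
print(arm.sign_off())
E
```

```text
15.6 [ 0.54173714 -0.19485048  0.21655268] [-0.16449999  0.99833822  0.40535447]
mallet 0.92 [415. 229.] [0.268 0.318 0.   ]
mallet 0.73 [188. 158.] [ 0.542 -0.195  0.008]
wide_mallet 0.76 [249. 236.] [0.567 0.084 0.   ]
jar 0.6 [153. 265.] [0.772 0.007 0.   ]
the job is handed in; nothing more can be done
None
```

The short-headed mallet is in its foam pocket, pressed home and released; a final push found its handle top at 44 mm, where it should be when fully seated. The wide mallet and jar were left alone, and I handed the job in at 15.6 s.

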